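# Load and cap a centrifuge bucket in the safety cabinet

## Task

Load the empty open centrifuge bucket for the next spin and close it: first stand the tall two-bore adapter in the bucket, then take the two long tubes from the rack and lower them into the adapter, one in each bore, and last set the clear domed cap squarely over the bucket's rim so that it sits fully down. Do not knock the bucket over, and leave the two short tubes in the rack, the low four-bore adapter and the bucket that is already loaded and capped where they are.

Things in the scene. Friction and masses are not known exactly. Their poses are not given: they have to be found in the camera images.
- bucket: Empty swing-out bucket: open round aluminium cup, upright, loose, 0.45 kg, 72 mm high. Bore 64 mm wide, floor 6 mm above the underside; outside 72 mm wide, rim (top 11 mm) 78 mm; two trunnion blocks on its sides along its x axis, 93 mm over them, 28 to 54 mm up. Origin: centre of the underside, z up.
- adapter: Two-bore adapter: grey plastic cylinder 56 mm wide, 96 mm high, foot bevelled to 48 mm, 0.13 kg, upright, loose. Two bores open at the top, 21 mm wide, 62 mm deep (floor 34 mm above the underside), centred at x = 0, y = +14 and -14 mm of its frame. Origin: centre of the underside, z up. Fits the bucket at any yaw, 4 mm play all round; seated, its top is 30 mm above the bucket's rim.
- tube_a: A long sample tube: clear, white label, blue screw cap; 98 mm long in all, body 16 mm wide, foot bevelled to 12 mm, cap 18 mm wide and 14 mm high; 22 g; loose, upright in the rack, top 103 mm above the table. Origin: centre of its flat foot, z up the tube. Fits either bore; seated it stands 36 mm out of the adapter, its top 138 mm above the bucket's underside.
- tube_b: The other long sample tube, the same as tube_a.
- cap: Bucket cap: clear dome, mouth down on the table, loose, 0.12 kg, 115 mm high in all. Skirt 92 mm wide, 85 mm inside (mouth 87), 12 mm deep, its ledge rests on the bucket's rim; dome 74 mm wide, 68 inside, flat top at 87 mm; on it a grey round knob 22 mm wide, 28 mm high, to hold. Origin: centre of the mouth's plane, z up. Any yaw. Fully down, its origin is 60 mm above the bucket's underside.
- rack: Yellow lattice tube rack, fixed, 72 by 210 mm (long along its y axis), 50 mm high; 3 rows of 9 square 20 mm holes at 23 mm pitch, floored 5 mm above the table. The two long and two short tubes stand in the middle row (x = 0) at y = -69, -23, 23, 69 mm, in any order; other holes are empty, so there is room to grip across the rack, along its x axis. Origin: centre of the underside, z up.
- short_a: Short tube in the rack, to be left there: same look as the long ones but 70 mm long, 12 mm wide, cap 15 mm wide; top 75 mm above the table. Origin: centre of its foot.
- short_b: The other short tube, the same as short_a, also to be left.
- spare_adapter: Four-bore adapter, not wanted: grey plastic cylinder, 56 mm wide but only 70 mm high, with four narrow 14 mm bores. Loose, upright; to be left. Origin: centre of the underside.
- loaded_bucket: A second bucket, already loaded and capped (adapter, two tubes, clear dome with grey knob), 175 mm high, 93 mm wide, loose, upright; to be left. Origin: centre of the underside.
Things that resemble listed ones, but are neither listed nor needed, are in the scene too. Leave any green or purple look-alike of the bucket alone.

How it is judged:
On the way, in this order (a step that is already met when the one before it is completed fails the run):
1. the two-bore adapter stands on the floor of the empty bucket, let go (horizontal distance between adapter and bucket below 0.01 m and z of adapter in the frame of bucket between 0 and 0.011 m and angle between bucket's own z axis and vertical below 0.08 rad and contact force between the fingers and adapter below 0.3 N), for 0.2 s.
2. with the adapter in the bucket, both long tubes stand in it, one fully down in each bore, let go (horizontal distance between adapter and bucket below 0.01 m and z of adapter in the frame of bucket between 0 and 0.011 m and angle between bucket's own z axis and vertical below 0.08 rad and z of tube_a in the frame of adapter between 0.028 and 0.041 m and horizontal distance between each of tube_a, tube_b and adapter below 0.022 m and z of tube_b in the frame of adapter between 0.028 and 0.041 m and horizontal distance between tube_a and tube_b above 0.018 m and contact force between the fingers and tube_a below 0.3 N and contact force between the fingers and tube_b below 0.3 N), for 0.2 s.
At the end, for the whole second after the job is handed in: Bucket upright; adapter in it (centred within 10 mm, within 5 mm of its floor); long tubes one in each bore, within 7 mm of its floor; cap over the rim (centred within 10 mm, within 5 mm of fully down); all tilts under 0.08 rad (bucket, cap), all at rest (horizontal distance between each of adapter, cap and bucket below 0.01 m and z of adapter in the frame of bucket between 0 and 0.011 m and angle between each of bucket, cap's own z axis and vertical below 0.08 rad and z of tube_a in the frame of adapter between 0.028 and 0.041 m and horizontal distance between each of tube_a, tube_b and adapter below 0.022 m and z of tube_b in the frame of adapter between 0.028 and 0.041 m and horizontal distance between tube_a and tube_b above 0.018 m and z of cap in the frame of bucket between 0.053 and 0.065 m and linear speed of each of bucket, adapter, tube_a, tube_b, cap below 0.03 m/s); the robot touches nothing.
It fails at once if the bucket was knocked over (tilted more than 0.5 rad) (angle between bucket's own z axis and vertical above 0.5 rad).
It fails at once if a short tube was moved by more than 25 mm (distance of any of short_a, short_b from where it was at the start of the episode above 0.025 m).
It fails at once if the four-bore adapter was moved by more than 30 mm (distance of spare_adapter from where it was at the start of the episode above 0.03 m).
It fails at once if the loaded bucket was moved by more than 30 mm (distance of loaded_bucket from where it was at the start of the episode above 0.03 m).
It also fails if it takes over 136 s, if anything falls off the work surface, if the arm or the gripper's body presses on something with over 40 N, if the wrist force passes 120 N, or if a joint passes its speed limit or range.

## Robot

A 6-joint arm with a two-finger parallel gripper is mounted at the origin on the work surface. World frame = base frame: x ahead of the robot, y to its left, z up, the work surface at z = 0. Lengths are in m, angles in rad, forces in N, time in s.
With the tool pointing down it reaches from about 0.35 to 0.85 m from the base axis. Payload 8.1 kg.
Tool frame: the origin (TCP) lies at the very end of the fingers, on their centre line; the grasp point (between the pads) lies 19 mm behind it; z points along the fingers, y is the direction in which the jaws open and shut (so a half turn about z gives the same grasp; the last joint's range is limited). The gripper opens to 93 mm and grips with 3 to 60 N. Pads are 15 mm wide; open, the fingers measure 128 mm over their backs; the gripper's body (75 mm by 188 mm) begins 65 mm behind the grasp point.
Start: joints at [1.089, 0.13, 1.488, -0, 1.523, -0.085], TCP at [0.232, 0.553, 0.219] pointing down, gripper open.
Joint ranges: [-2.96, 2.96], [-0.89, 2.26], [0.02, 2.5], [-1.34, 4.48], [0, 2.73], [-2.66, 2.66]. Speed limits (rad/s): [2.39, 2.39, 2.79, 3.14, 3.14, 3.14].

## Interface

Orientations are given as a rotation vector (axis times angle).
In Python, from plant import robot gives the robot as it stands.
- The arm moves only by the shell command python3 -m inch 'ROWS' [FORCE]. ROWS is JSON, a list that holds one entry, the list of rows, each a list of 7 numbers: the shift along the tool's x, y, z in cm, then the turn, a rotation vector about the tool's x, y, z in degrees, then the gripper command: -1 is fully open, 1 is shut, values between are in proportion. A call has 1 to 5 rows; each row shifts and turns the commanded pose from where the row before left it, along the tool's axes as they then stand; what a row does not reach is not made up. A row lasts 1/10 s, in which the tool goes at most 50 mm and 8.59 degrees, less where a joint would pass 70% of its speed; a pose out of reach is approached as far as the arm can. A call with a gripper value outside its range is refused whole. The fingers move at their own pace and stop on an object; FORCE is the grip in N (left out, the last holds). Time passes only in rows, so rows that do not move let the fingers close. It gives the time, the measured TCP pose, the force and the opening at its end, in the units of the state.
- robot.read_state(): the state, without advancing time (a new reading comes with each control period).
- robot.read_camera(name): name is "side" or "top" or "wrist"; returns a dict with "image" (420x560x3 uint8, blue, green, red), "K" (3x3 intrinsics, pixels), "R" (3x3) and "t" (3): a world point X has camera coordinates R X + t; the wrist camera has in their place "tool_from_camera" (4x4, takes a point from camera to tool coordinates, whose origin is the TCP and whose axes are the flange's). Camera axes: x right, y down, z forward; pixel columns grow to the right and rows downward; lengths in m; the calibration is good to about 2 mm. A picture is of the moment at which its call begins: read the wrist's pose just before it. There is no depth.
- robot.close_job(): hands the job in, once; it reports no verdict.
The state is a dict: "t": time; "q": joint angles; "dq": joint speeds; "joint_torque": joint torques, N m; "tool_pos": TCP position; "orientation": TCP orientation; "force": force on the tool from outside, world axes, zero at the start; "wrist_torque": the same for the moment, N m; "opening": finger opening in m.
Only numpy, scipy, OpenCV 4.12 (cv2) and the standard library are available. Lean on these libraries where they do the work, as an engineer would, in place of code of your own. Each camera call takes 0.05 s, during which the arm holds its last target. There are 200 camera calls.

## Working session

There is one attempt and no reset: what is moved stays moved. The work goes in short steps, Python scripts to look and compute and a shell command to move; the robot and the scene stay as the last step left them, time stands still between calls to the robot, and variables do not carry over. Pictures are saved under pics/ and viewed, about 12 in all and at most 16, crops included, and the job is handed in when it is done.

```bash
mkdir -p pics; ls
python3 - <<'E'
from plant import robot
import cv2,numpy as np
s=robot.read_state();print(s['tool_pos'],s['orientation'],s['opening'],s['t'])
for n in('top','side','wrist'):
    c=robot.read_camera(n);cv2.imwrite(f'pics/{n}0.png',c['image']);print(n,np.round(c['K'],1).tolist());print({k:np.round(v,4).tolist() for k,v in c.items() if k not in('image','K')})
E
```

```text
pics
[0.23157805 0.55287687 0.21760122] [-6.19140018e-01 -3.07944065e+00  2.79794388e-03] 0.0930073687458075 0.0
top [[546.2, 0.0, 285.2], [0.0, 546.2, 205.7], [0.0, 0.0, 1.0]]
{'R': [[-0.0021, -0.9999, 0.0098], [-0.99, 0.0007, -0.1413], [0.1413, -0.01, -0.9899]], 't': [0.0132, 0.4593, 1.3714]}
side [[483.4, 0.0, 267.1], [0.0, 483.4, 202.9], [0.0, 0.0, 1.0]]
{'R': [[0.9285, -0.3714, -0.0003], [-0.2299, -0.5739, -0.786], [0.2918, 0.7299, -0.6182]], 't': [-0.3954, 0.1704, 0.9916]}
wrist [[339.3, 0.0, 273.2], [0.0, 339.3, 211.6], [0.0, 0.0, 1.0]]
{'tool_from_camera': [[0.0004, -0.9534, -0.3017, 0.0854], [1.0, 0.0003, 0.0005, 0.0001], [-0.0004, -0.3017, 0.9534, -0.165], [0.0, 0.0, 0.0, 1.0]]}
```

View pics/top0.png

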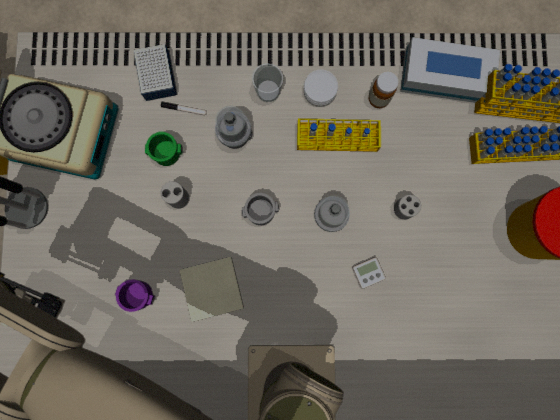

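View pics/side0.png

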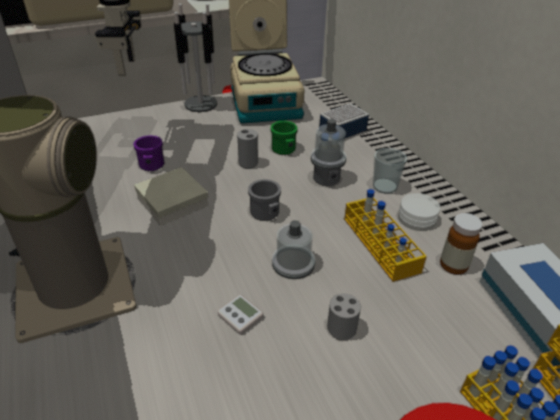

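The top view shows:
- two-bore adapter at (174,195)
- empty bucket at (261,207)
- cap at (332,212)
- loaded bucket at (233,127)
- rack at (340,135)
- spare adapter at (407,206)

The side view agrees with this: the long tubes look like the two at the rack's +y end, (370,200) and (381,212).

```bash
cat > h.py <<'E'
from plant import robot
import cv2,numpy as np
from scipy.spatial.transform import Rotation as Ro
def snap(n,name=None):
    s=robot.read_state();c=robot.read_camera(n)
    if n=='wrist':
        R0=Ro.from_rotvec(s['orientation']).as_matrix();T=np.array(c['tool_from_camera'])
        Rw=R0@T[:3,:3];o=R0@T[:3,3]+s['tool_pos']   # camera in world
        c['Rw'],c['o']=Rw,o
    else:
        c['Rw']=np.array(c['R']).T;c['o']=-c['Rw']@np.array(c['t'])
    if name:cv2.imwrite(f'pics/{name}.png',c['image'])
    return c
def ray(c,u,v):
    d=c['Rw']@np.linalg.inv(c['K'])@np.array([u,v,1.]);return d/np.linalg.norm(d)
def plane(c,u,v,z):
    d=ray(c,u,v);return c['o']+d*(z-c['o'][2])/d[2]
def proj(c,X):
    p=np.array(c['K'])@(c['Rw'].T@(np.array(X)-c['o']));return p[:2]/p[2]
def tool(dx):  # world shift -> tool axes, cm
    return np.round(100*Ro.from_rotvec(robot.read_state()['orientation']).as_matrix().T@np.array(dx),2)
def state():
    s=robot.read_state();R=Ro.from_rotvec(s['orientation']).as_matrix()
    print('t',round(s['t'],2),'tcp',np.round(s['tool_pos'],4),'open',round(s['opening'],4),'F',np.round(s['force'],1),'x',np.round(R[:,0],3),'y',np.round(R[:,1],3),'z',np.round(R[:,2],3))
E
python3 - <<'E'
from h import *
state()
c=snap('top')
im=c['image']
for n,u,v,z in [('adapter',173,188,.096),('bucket',260,204,.072),('capknob',336,210,.115),('loadedknob',231,118,.175),('rack',340,133,.05),('spare',407,203,.07),('rackL',299,135,.05),('rackR',381,135,.05)]: print(n,np.round(plane(c,u,v,z),3))
hsv=cv2.cvtColor(im,cv2.COLOR_BGR2HSV)
m=cv2.inRange(hsv,(100,120,40),(130,255,255))[115:155,290:390]
n,l,st,ce=cv2.connectedComponentsWithStats(m)
for i in range(1,n):
    if st[i,4]>5:
        u,v=ce[i]+[290,115];print('blue',u.round(1),v.round(1),st[i,4],plane(c,u,v,.103).round(3),plane(c,u,v,.075).round(3))
cv2.imwrite('pics/crop.png',cv2.resize(im[105:235,140:430],None,fx=2.7,fy=2.7,interpolation=cv2.INTER_CUBIC))
E
```

```text
t 0.15 tcp [0.2317 0.553  0.2178] open 0.093 F [-0.1 -0.2  0.9] x [-0.922  0.386  0.   ] y [ 0.386  0.922 -0.001] z [-0.001 -0.001 -1.   ]
adapter [0.494 0.289 0.096]
bucket [0.458 0.076 0.072]
capknob [ 0.437 -0.109  0.115]
loadedknob [0.648 0.141 0.175]
rack [ 0.647 -0.13   0.05 ]
spare [ 0.461 -0.293  0.07 ]
rackL [ 0.641 -0.023  0.05 ]
rackR [ 0.642 -0.236  0.05 ]
blue 313.3 126.6 38 [ 0.648 -0.057  0.103] [ 0.657 -0.059  0.075]
blue 331.4 126.9 37 [ 0.648 -0.102  0.103] [ 0.656 -0.105  0.075]
blue 348.5 130.5 24 [ 0.638 -0.145  0.103] [ 0.646 -0.148  0.075]
blue 366.5 130.8 26 [ 0.638 -0.19   0.103] [ 0.646 -0.194  0.075]
```

View pics/crop.png

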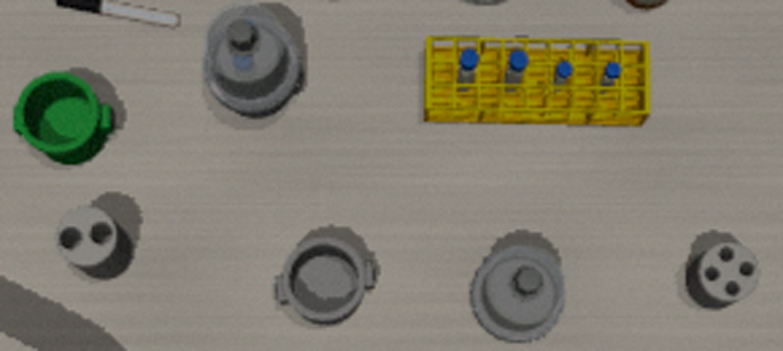

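The two large caps at (313,127) and (331,127) are the long tubes, at x≈0.648 and y≈-0.057 and -0.102. Their spacing matches the rack pitch. Next I move over the adapter.

```bash
python3 -m inch '[[[-4.3,-1.78,0,0,0,0,-1],[-4.3,-1.78,0,0,0,0,-1],[-4.3,-1.78,0,0,0,0,-1],[-4.3,-1.78,0,0,0,0,-1],[-4.3,-1.78,0,0,0,0,-1]]]'
python3 -m inch '[[[-4.3,-1.78,0,0,0,0,-1],[-4.3,-1.78,0,0,0,0,-1],[-4.3,-1.78,0,0,0,0,-1],[0,0,0,0,0,8.4,-1],[0,0,0,0,0,8.4,-1]]]'
python3 -m inch '[[[0,0,0,0,0,8.4,-1],[0,0,0,0,0,8.4,-1],[0,0,0,0,0,8.4,-1],[0,0,0,0,0,8.4,-1],[0,0,0,0,0,8.4,-1]]]'
python3 -m inch '[[[0,0,0,0,0,8.4,-1],[0,0,0,0,0,0,-1],[0,0,0,0,0,0,-1],[0,0,0,0,0,0,-1]]]'
python3 -c "
from h import *
state();c=snap('wrist','w1')
print(proj(c,[.494,.289,.096]))"
```

```text
t: 0.7
tool_pos: [0.3967, 0.3867, 0.2185]
orientation: [0.619, 3.08, -0.0]
force: [0.3, 0.6, -0.8]
opening: 0.0929
t: 1.2
tool_pos: [0.4951, 0.2875, 0.2182]
orientation: [-1.075, -2.951, 0.001]
force: [0.4, 0.2, 1.1]
opening: 0.093
t: 1.7
tool_pos: [0.494, 0.289, 0.2183]
orientation: [-2.059, -2.373, 0.001]
force: [0.1, -0.4, 0.2]
opening: 0.093
t: 2.1
tool_pos: [0.494, 0.2891, 0.2186]
orientation: [-2.216, -2.227, 0.0]
force: [0.5, -0.0, 0.4]
opening: 0.0928
t 2.1 tcp [0.494  0.2891 0.2186] open 0.0928 F [ 0.5 -0.   0.4] x [-0.005  1.    -0.   ] y [ 1.     0.005 -0.   ] z [-0. -0. -1.]
[273.87826014 205.29457203]
```

View pics/w1.png

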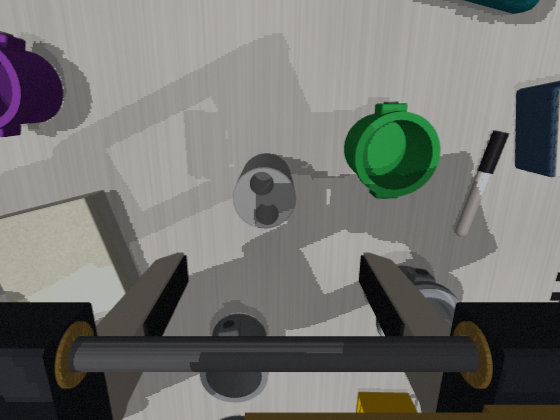

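The adapter's top face is centred near (264,199), with bores at (262,183) and (266,214). The view is clear, so I measure the bores.

```bash
cat >> h.py <<'E'
def bores(c,z,guess,r=45,show=None):
    g=cv2.cvtColor(c['image'],cv2.COLOR_BGR2GRAY);u0,v0=[int(i) for i in proj(c,guess)]
    sub=cv2.resize(g[v0-r:v0+r,u0-r:u0+r],None,fx=4,fy=4,interpolation=cv2.INTER_CUBIC)
    k=cv2.HoughCircles(sub,cv2.HOUGH_GRADIENT,1,60,param1=100,param2=15,minRadius=30,maxRadius=75)
    out=[]
    for x,y,q in (k[0] if k is not None else []):
        u,v=u0-r+x/4,v0-r+y/4;P=plane(c,u,v,z);out.append(P);print('circle',round(u,1),round(v,1),'r px',q/4,P.round(4))
    return out
E
python3 - <<'E'
from h import *
c=snap('wrist')
bores(c,.096,[.488,.292,.096])
for u,v in[(262,183),(266,214),(264.5,199)]:print(plane(c,u,v,.096).round(4))
g=cv2.cvtColor(c['image'],cv2.COLOR_BGR2GRAY)
m=cv2.inRange(g[150:235,225:305],0,60);n,l,st,ce=cv2.connectedComponentsWithStats(m)
for i in range(1,n):
    if st[i,4]>60:print('dark',ce[i]+[225,150],st[i])
# bright top face
print(g[199,225:305:3],g[150:235:3,264])
E
```

```text
circle 261.6 183.9 r px 12.1 [0.4833 0.3083 0.096 ]
circle 266.4 212.4 r px 12.675 [0.4874 0.2824 0.096 ]
[0.4836 0.3091 0.096 ]
[0.487  0.2809 0.096 ]
[0.4857 0.2947 0.096 ]
dark [278.87394958 165.05882353] [ 42   5  25  26 238]
dark [260.09578544 185.61685824] [ 25  26  23  19 261]
dark [266.33236152 213.9212828 ] [ 31  55  22  20 343]
[146 160 161 141 139 140 139 139 139 139 127  85  85  86  85  85  85  84
  85  84  85  84  85  83 113 113 114] [147  94  63  62  62  62 125 142  85  87  72  60  60  64  61  82  84  83
  81  58  60  58  59  60  58 107 124 164 113]
```

```bash
python3 -m inch '[[[0.61,-0.86,0,0,0,0,-1],[0,0,0,0,0,-7.5,-1],[0,0,4,0,0,0,-1],[0,0,4,0,0,0,-1],[0,0,0,0,0,0,-1]]]'
python3 -m inch '[[[0,0,3.5,0,0,0,-1],[0,0,3.2,0,0,0,-1],[0,0,0,0,0,0,-1],[0,0,0,0,0,0,-1]]]'
python3 -m inch '[[[0,0,0,0,0,0,1],[0,0,0,0,0,0,1],[0,0,0,0,0,0,1],[0,0,0,0,0,0,1],[0,0,0,0,0,0,1]]]' 25
python3 -m inch '[[[0,0,0,0,0,0,1],[0,0,0,0,0,0,1],[0,0,0,0,0,0,1]]]'
python3 -c "
from h import *
state();c=snap('wrist','w2')"
```

```text
t: 2.7
tool_pos: [0.481, 0.2937, 0.1324]
orientation: [-2.066, -2.361, 0.015]
force: [-1.9, -0.6, -0.9]
opening: 0.0932
t: 3.1
tool_pos: [0.4857, 0.2956, 0.0733]
orientation: [2.07, 2.364, 0.0]
force: [-0.2, 0.2, 0.1]
opening: 0.093
t: 3.6
tool_pos: [0.4857, 0.2953, 0.072]
orientation: [2.07, 2.363, 0.001]
force: [-0.4, 0.8, -0.0]
opening: 0.0574
t: 3.9
tool_pos: [0.4857, 0.2952, 0.0719]
orientation: [2.07, 2.363, 0.0]
force: [-0.5, -0.4, 2.7]
opening: 0.0538
t 3.9 tcp [0.4857 0.2952 0.0719] open 0.0538 F [-0.5 -0.4  2.7] x [-0.132  0.991  0.   ] y [0.991 0.132 0.   ] z [ 0.  0. -1.]
```

View pics/w2.png

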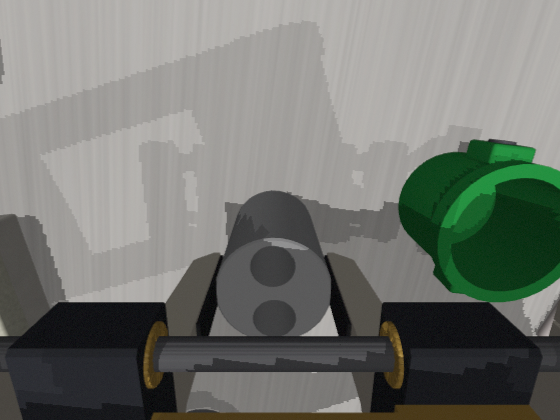

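The jaws are on the adapter at 54 mm opening, with bores at (273,266) and (274,319). I check that it is centred in the jaws before lifting.

```bash
python3 - <<'E'
from h import *
c=snap('wrist')
a,b=plane(c,273,266,.096),plane(c,274,318,.096);print(a,b,(a+b)/2, np.linalg.norm(a-b))
E
python3 -m inch '[[[0,0,-1,0,0,0,1],[0,0,-2,0,0,0,1],[0,0,-4,0,0,0,1],[0,0,-3,0,0,0,1],[0,0,0,0,0,0,1]]]'
python3 -m inch '[[[0,0,-4,0,0,0,1],[0,0,0,0,0,7.5,1],[0,0,0,0,0,0,1]]]'
python3 -c "
from h import *
state();print('to bucket',tool(np.array([.458,.076,.21])-robot.read_state()['tool_pos']))"
```

```text
[0.4830554  0.30934066 0.096     ] [0.48719644 0.28187546 0.096     ] [0.48512592 0.29560806 0.096     ] 0.027775625372358892
t: 4.5
tool_pos: [0.4882, 0.2966, 0.1778]
orientation: [2.068, 2.361, 0.013]
force: [0.4, 0.1, -0.6]
opening: 0.054
t: 4.8
tool_pos: [0.4858, 0.2954, 0.2123]
orientation: [2.223, 2.22, 0.002]
force: [0.1, 0.1, -1.7]
opening: 0.0541
t 4.8 tcp [0.4858 0.2954 0.2123] open 0.0541 F [ 0.1  0.1 -1.7] x [0.001 1.    0.001] y [ 1.    -0.001  0.001] z [ 0.001  0.001 -1.   ]
to bucket [-21.94  -2.75   0.22]
```

```bash
python3 -m inch '[[[-4.3,-0.4,0,0,0,0,1],[-4.3,-0.4,0,0,0,0,1],[-4.3,-0.4,0,0,0,0,1],[-4.3,-0.4,0,0,0,0,1],[-4.3,-0.4,0,0,0,0,1]]]'
python3 -m inch '[[[-4.3,-0.4,0,0,0,0,1],[-4.3,-0.4,0,0,0,0,1],[0,0,0,0,0,0,1],[0,0,0,0,0,0,1],[0,0,0,0,0,0,1]]]'
python3 -c "
from h import *
state();c=snap('wrist','w3')
print(proj(c,[.458,.076,.072]))"
```

```text
t: 5.3
tool_pos: [0.4642, 0.0786, 0.2097]
orientation: [-2.214, -2.226, 0.004]
force: [0.7, -0.7, -1.6]
opening: 0.0544
t: 5.8
tool_pos: [0.4574, -0.005, 0.2107]
orientation: [-2.217, -2.224, 0.001]
force: [0.1, 0.1, -1.3]
opening: 0.0541
t 5.8 tcp [ 0.4574 -0.005   0.2107] open 0.0541 F [ 0.1  0.1 -1.3] x [-0.003  1.     0.001] y [ 1.     0.003 -0.002] z [-0.002  0.001 -1.   ]
[275.28858498 109.41214485]
```

View pics/w3.png

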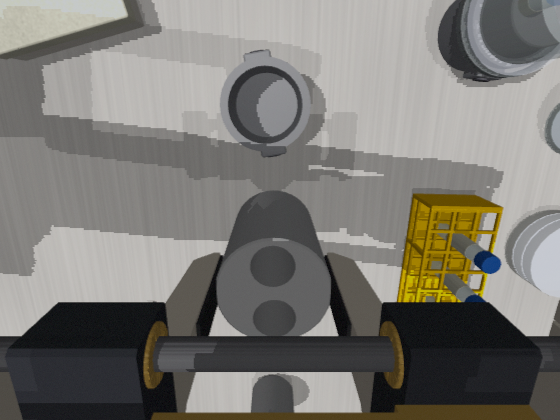

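The bucket's rim ring spans roughly (221–311, 54–152). I fit its circle by radial edges on the plane z=0.072.

```bash
cat >> h.py <<'E'
def circ(c,cen,z,r0,tol=.006,n=72,it=3):
    "fit circle radius r0 at height z near cen: strongest radial grey step"
    g=cv2.GaussianBlur(cv2.cvtColor(c['image'],cv2.COLOR_BGR2GRAY),(3,3),0).astype(np.float32)
    cen=np.array(cen[:2],float);best=None
    for k in range(it):
        P=[]
        for a in np.linspace(0,2*np.pi,n,endpoint=False):
            rr=np.arange(r0-tol,r0+tol,.0004)
            uv=np.array([proj(c,[cen[0]+r*np.cos(a),cen[1]+r*np.sin(a),z]) for r in rr],np.float32)
            p=cv2.remap(g,uv[:,:1],uv[:,1:],cv2.INTER_LINEAR).ravel();d=np.abs(p[4:]-p[:-4])
            i=d.argmax()
            if d[i]>12:P.append(cen+rr[i+2]*np.array([np.cos(a),np.sin(a)]))
        P=np.array(P);keep=np.ones(len(P),bool)
        for _ in range(4):
            A=np.c_[2*P[keep],np.ones(keep.sum())];s=np.linalg.lstsq(A,(P[keep]**2).sum(1),rcond=None)[0]
            r=np.sqrt(s[2]+s[0]**2+s[1]**2);e=np.abs(np.linalg.norm(P-s[:2],axis=1)-r);keep=e<max(.0012,1.5*np.median(e))
        cen=s[:2]
    print('circ',cen.round(4),'r',round(r,4),'n',keep.sum(),'res',e[keep].mean().round(5));return cen
E
python3 - <<'E'
from h import *
c=snap('wrist')
g=plane(c,266,104,.072);print(g)
circ(c,g,.072,.032);circ(c,g,.072,.039)
E
```

```text
[0.45024664 0.08065609 0.072     ]
circ [0.449  0.0792] r 0.0317 n 53 res 0.00012
circ [0.4531 0.0854] r 0.0382 n 38 res 0.00081
```

```bash
python3 -m inch '[[[4.2,-0.4,0,0,0,0,1],[4.2,-0.4,0,0,0,0,1],[0,0,0,0,0,0,1],[0,0,3,0,0,0,1],[0,0,2.2,0,0,0,1]]]'
python3 -m inch '[[[0,0,0,0,0,0,1],[0,0,0,0,0,0,1],[0,0,0,0,0,0,1]]]'
python3 -c "
from h import *
state();c=snap('wrist','w4');d=snap('side');i=d['image'];u,v=proj(d,[.45,.079,.1]).astype(int)
p=cv2.resize(i[v-80:v+80,u-80:u+80],None,fx=2.5,fy=2.5)
cv2.imwrite('pics/w4.png',np.hstack([cv2.resize(c['image'],(400,400)),p]))"
```

```text
t: 6.4
tool_pos: [0.4497, 0.0793, 0.1588]
orientation: [2.216, 2.227, 0.0]
force: [-0.6, 0.2, -1.3]
opening: 0.0542
t: 6.7
tool_pos: [0.4506, 0.0783, 0.1611]
orientation: [2.219, 2.222, 0.002]
force: [1.3, -0.8, -1.3]
opening: 0.0543
t 6.7 tcp [0.4506 0.0783 0.1611] open 0.0543 F [ 1.3 -0.8 -1.3] x [-0.002  1.     0.   ] y [1.    0.002 0.002] z [ 0.002  0.    -1.   ]
```

View pics/w4.png

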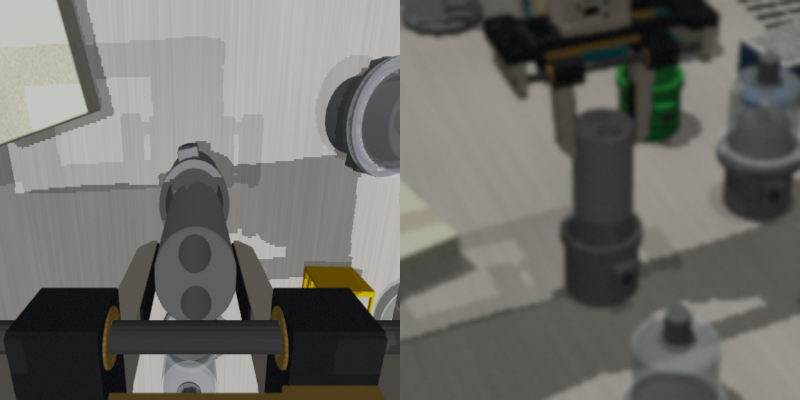

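The side view shows the adapter directly above the bucket, and the wrist view has it centred left to right. I lower it.

```bash
python3 -m inch '[[[-0.0,-0.1,1.0,0,0,0,1],[0,0,1,0,0,0,1],[0,0,1,0,0,0,1],[0,0,0,0,0,0,1],[0,0,0,0,0,0,1]]]'
python3 -c "
from h import *
state()"
python3 -m inch '[[[0,0,1.5,0,0,0,1],[0,0,1.5,0,0,0,1],[0,0,1.5,0,0,0,1],[0,0,0,0,0,0,1],[0,0,0,0,0,0,1]]]'
python3 -c "
from h import *
state()"
```

```text
t: 7.3
tool_pos: [0.4482, 0.0781, 0.129]
orientation: [-2.22, -2.222, 0.002]
force: [0.6, -0.3, -0.9]
opening: 0.0543
t 7.3 tcp [0.4482 0.0781 0.129 ] open 0.0543 F [ 0.6 -0.3 -0.9] x [-0.001  1.    -0.   ] y [ 1.     0.001 -0.001] z [-0.001 -0.    -1.   ]
t: 7.8
tool_pos: [0.4488, 0.0782, 0.0851]
orientation: [-2.22, -2.223, 0.0]
force: [-0.1, -0.8, -0.6]
opening: 0.0546
t 7.8 tcp [0.4488 0.0782 0.0851] open 0.0546 F [-0.1 -0.8 -0.6] x [-0.001  1.    -0.   ] y [ 1.     0.001 -0.   ] z [-0. -0. -1.]
```

```bash
python3 -m inch '[[[0,0,0.4,0,0,0,1],[0,0,0.2,0,0,0,1],[0,0,0,0,0,0,1],[0,0,0,0,0,0,1]]]'
python3 -m inch '[[[0,0,0,0,0,0,0],[0,0,0,0,0,0,-0.2],[0,0,0,0,0,0,-0.5],[0,0,0,0,0,0,-1],[0,0,0,0,0,0,-1]]]'
python3 -m inch '[[[0,0,-3,0,0,0,-1],[0,0,-4,0,0,0,-1],[0,0,-4,0,0,0,-1],[-4,0,-2,0,0,0,-1],[0,0,0,0,0,0,-1]]]'
python3 -m inch '[[[0,0,0,0,0,0,-1],[0,0,0,0,0,0,-1]]]'
python3 -c "
from h import *
state();c=snap('wrist','w5')
print(proj(c,[.449,.0785,.102]))
bores(c,.102,[.449,.0785,.102])
circ(c,[.449,.0785],.102,.028)"
```

```text
t: 8.2
tool_pos: [0.4489, 0.0782, 0.0789]
orientation: [2.22, 2.223, 0.0]
force: [0.4, -0.7, -1.9]
opening: 0.0539
t: 8.7
tool_pos: [0.4489, 0.0782, 0.0788]
orientation: [2.22, 2.223, 0.0]
force: [1.0, -0.3, -0.1]
opening: 0.0749
t: 9.2
tool_pos: [0.4511, 0.0354, 0.2129]
orientation: [2.218, 2.216, 0.006]
force: [-0.5, 0.6, -1.1]
opening: 0.0932
t: 9.4
tool_pos: [0.4481, 0.0386, 0.2074]
orientation: [-2.219, -2.221, 0.002]
force: [-0.3, -0.7, -0.7]
opening: 0.093
t 9.4 tcp [0.4481 0.0386 0.2074] open 0.093 F [-0.3 -0.7 -0.7] x [-0.001  1.     0.   ] y [ 1.     0.001 -0.002] z [-0.002  0.    -1.   ]
[275.41795066 163.54883547]
circle 274.1 146.9 r px 13.325 [0.4479 0.0917 0.102 ]
circ [0.4483 0.0759] r 0.0293 n 46 res 0.00046
```

View pics/w5.png

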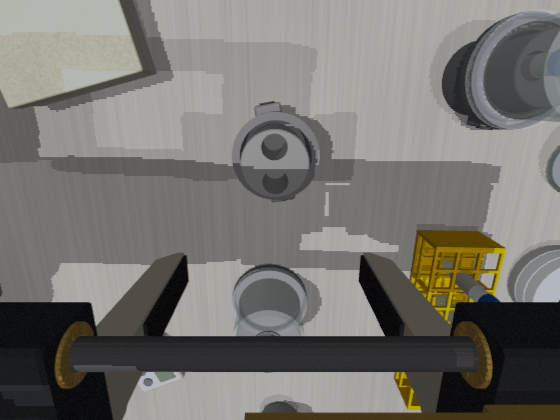

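The adapter is seated in the bucket, with bores at (274,147) and (275,182). Next, the rack.

```bash
python3 -m inch '[[[-2.4,4,0,0,0,0,-1],[-2.5,4,0,0,0,0,-1],[-2.5,4,0,0,0,0,-1],[-2.5,4,0,0,0,0,-1],[-2.5,4,0,0,0,0,-1]]]'
python3 -m inch '[[[0,0,0,0,0,0,-1],[0,0,0,0,0,0,-1],[0,0,0,0,0,0,-1]]]'
python3 - <<'E'
from h import *
state();c=snap('wrist','w6')
hsv=cv2.cvtColor(c['image'],cv2.COLOR_BGR2HSV)
m=cv2.inRange(hsv,(100,120,40),(130,255,255))
n,l,st,ce=cv2.connectedComponentsWithStats(m)
for i in range(1,n):
    if st[i,4]>50:print('blue',ce[i].round(1),st[i],plane(c,*ce[i],.103).round(4))
E
```

```text
t: 9.95
tool_pos: [0.6499, -0.0854, 0.2066]
orientation: [-2.217, -2.222, 0.002]
force: [0.5, 1.5, 0.4]
opening: 0.0928
t: 10.25
tool_pos: [0.6482, -0.0843, 0.208]
orientation: [-2.218, -2.223, 0.001]
force: [0.1, -0.5, -0.2]
opening: 0.093
t 10.25 tcp [ 0.6482 -0.0843  0.208 ] open 0.093 F [ 0.1 -0.5 -0.2] x [-0.002  1.     0.001] y [ 1.     0.002 -0.001] z [-0.001  0.001 -1.   ]
blue [277.5 175.7] [267 165  21  23 374] [ 0.6508 -0.0543  0.103 ]
blue [275.9 227.6] [267 216  19  24 356] [ 0.6497 -0.0989  0.103 ]
blue [274.5 262.2] [268 254  14  17 194] [ 0.6486 -0.1311  0.103 ]
blue [273.5 302.9] [267 295  14  17 191] [ 0.6479 -0.172   0.103 ]
```

View pics/w6.png

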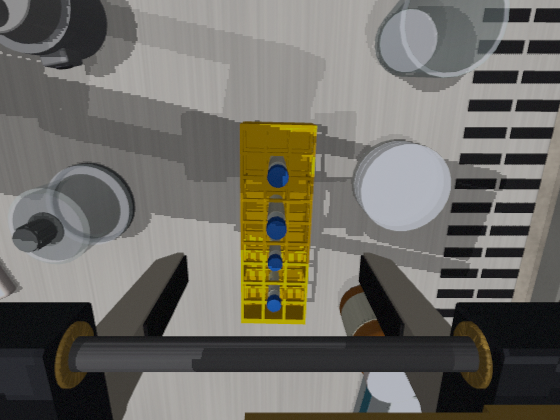

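The tubes are seen at (277,176) and (276,228). Allowing for the visible cap side, tube A is at about (0.651,-0.055). I grip its cap.

```bash
python3 -m inch '[[[2.93,0.26,0,0,0,0,0],[0,0,4,0,0,0,0],[0,0,4,0,0,0,0],[0,0,3,0,0,0,0],[0,0,0,0,0,0,0]]]' 12
python3 -m inch '[[[0,0,2.1,0,0,0,0],[0,0,0,0,0,0,0],[0,0,0,0,0,0,0]]]'
python3 - <<'E'
from h import *
state();c=snap('wrist','w7')
hsv=cv2.cvtColor(c['image'],cv2.COLOR_BGR2HSV)
m=cv2.inRange(hsv,(100,120,40),(130,255,255))
n,l,st,ce=cv2.connectedComponentsWithStats(m)
for i in range(1,n):
    if st[i,4]>50:print('blue',ce[i].round(1),st[i],plane(c,*ce[i],.096).round(4))
E
```

```text
t: 10.8
tool_pos: [0.6472, -0.0546, 0.0942]
orientation: [-2.214, -2.22, 0.007]
force: [-1.0, 0.5, -1.3]
opening: 0.0578
t: 11.1
tool_pos: [0.652, -0.0561, 0.08]
orientation: [2.219, 2.222, 0.002]
force: [0.7, 0.6, 0.1]
opening: 0.0466
t 11.1 tcp [ 0.652  -0.0561  0.08  ] open 0.0466 F [0.7 0.6 0.1] x [-0.002  1.    -0.   ] y [1.    0.002 0.002] z [ 0.002 -0.    -1.   ]
blue [272.1 283.7] [ 255  262   35   44 1237] [ 0.6507 -0.0556  0.096 ]
blue [269.4 385.7] [256 372  30  31 651] [ 0.6493 -0.1186  0.096 ]
```

View pics/w7.png

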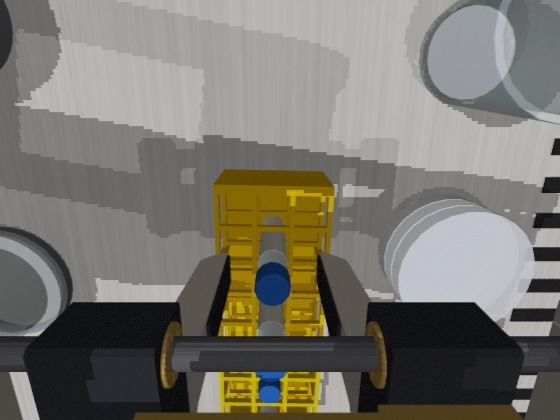

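Tube A's cap at (272,284) is centred between the jaws. I close and lift.

```bash
python3 -m inch '[[[0,0,0.2,0,0,0,0.4],[0,0,0,0,0,0,1],[0,0,0,0,0,0,1],[0,0,0,0,0,0,1],[0,0,0,0,0,0,1]]]' 12
python3 -m inch '[[[0,0,-1,0,0,0,1],[0,0,-3,0,0,0,1],[0,0,-4,0,0,0,1],[0,0,-4,0,0,0,1],[0,0,-1.5,0,0,0,1]]]'
python3 -m inch '[[[0,0,0,0,0,0,1],[0,0,0,0,0,0,1],[0,0,0,0,0,0,1]]]'
python3 -c "
from h import *
state();print(tool(np.array([.448,.092,.205])-robot.read_state()['tool_pos']))"
```

```text
t: 11.65
tool_pos: [0.6516, -0.0563, 0.0759]
orientation: [2.22, 2.223, 0.0]
force: [-0.3, 0.5, 0.9]
opening: 0.0178
t: 12.15
tool_pos: [0.6537, -0.0566, 0.2171]
orientation: [2.216, 2.218, 0.007]
force: [-0.2, 0.1, 0.4]
opening: 0.0172
t: 12.45
tool_pos: [0.6501, -0.0561, 0.2077]
orientation: [-2.218, -2.22, 0.004]
force: [-0.2, -0.3, -0.2]
opening: 0.0175
t 12.45 tcp [ 0.6501 -0.0561  0.2077] open 0.0175 F [-0.2 -0.3 -0.2] x [-0.001  1.     0.001] y [ 1.     0.001 -0.004] z [-0.004  0.001 -1.   ]
[ 14.83 -20.19   0.36]
```

```bash
python3 -m inch '[[[1.7,-4.04,0,0,0,0,1],[1.7,-4.04,0,0,0,0,1],[1.7,-4.04,0,0,0,0,1],[1.7,-4.04,0,0,0,0,1],[1.7,-4.04,0,0,0,0,1]]]'
python3 -m inch '[[[0,0,0,0,0,0,1],[0,0,0,0,0,0,1],[0,0,0,0,0,0,1],[0,0,0,0,0,0,1]]]'
python3 - <<'E'
from h import *
state();c=snap('wrist','w8')
r=bores(c,.102,[.448,.0785,.102],r=34)
circ(c,[.4484,.0786],.102,.028)
i=c['image'].copy()
for y in(.0645,.0925):
    cv2.polylines(i,[np.array([proj(c,[.4482+.0105*np.cos(a),y+.0105*np.sin(a),.102]) for a in np.linspace(0,6.28,24)]).round().astype(int)],True,(0,0,255),1)
u,v=proj(c,[.448,.07,.102]).astype(int)
cv2.imwrite('pics/w8.png',cv2.resize(i[v-90:v+130,u-110:u+110],None,fx=2.7,fy=2.7,interpolation=cv2.INTER_NEAREST));print(u-110,v-90)
E
```

```text
t: 12.95
tool_pos: [0.4466, 0.029, 0.2081]
orientation: [-2.218, -2.22, 0.004]
force: [0.4, 1.1, 0.1]
opening: 0.0175
t: 13.35
tool_pos: [0.4501, 0.0281, 0.2102]
orientation: [-2.22, -2.222, 0.001]
force: [-0.6, 0.1, 0.7]
opening: 0.0177
t 13.35 tcp [0.4501 0.0281 0.2102] open 0.0177 F [-0.6  0.1  0.7] x [-0.001  1.    -0.   ] y [ 1.     0.001 -0.001] z [-0.001 -0.    -1.   ]
circle 271.6 133.1 r px 13.2 [0.4481 0.0914 0.102 ]
circ [0.4483 0.0753] r 0.0295 n 47 res 0.00068
161 70
```

View pics/w8.png

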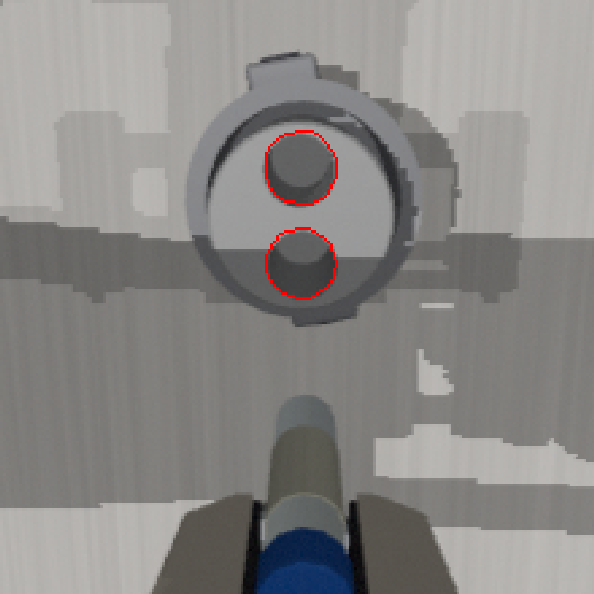

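The projected bore circles match the real bores, and the tube hangs straight. I align it over the near bore (y≈0.064) and lower it.

```bash
python3 -m inch '[[[3.55,-0.2,0,0,0,0,1],[0,0,0,0,0,0,1],[0,0,2,0,0,0,1],[0,0,0.4,0,0,0,1],[0,0,0,0,0,0,1]]]'
python3 -m inch '[[[0,0,0,0,0,0,1],[0,0,0,0,0,0,1]]]'
python3 - <<'E'
from h import *
state();c=snap('wrist');i=c['image'];cv2.imwrite('pics/w9.png',cv2.resize(i[100:350,160:400],None,fx=2.4,fy=2.4))
E
```

```text
t: 13.9
tool_pos: [0.4469, 0.0635, 0.1856]
orientation: [-2.219, -2.221, 0.003]
force: [0.8, -0.2, -0.9]
opening: 0.0178
t: 14.1
tool_pos: [0.4479, 0.0637, 0.1874]
orientation: [2.22, 2.222, 0.001]
force: [-1.2, 0.4, 0.2]
opening: 0.0178
t 14.1 tcp [0.4479 0.0637 0.1874] open 0.0178 F [-1.2  0.4  0.2] x [-0.001  1.     0.   ] y [1.    0.001 0.001] z [ 0.001  0.    -1.   ]
```

View pics/w9.png

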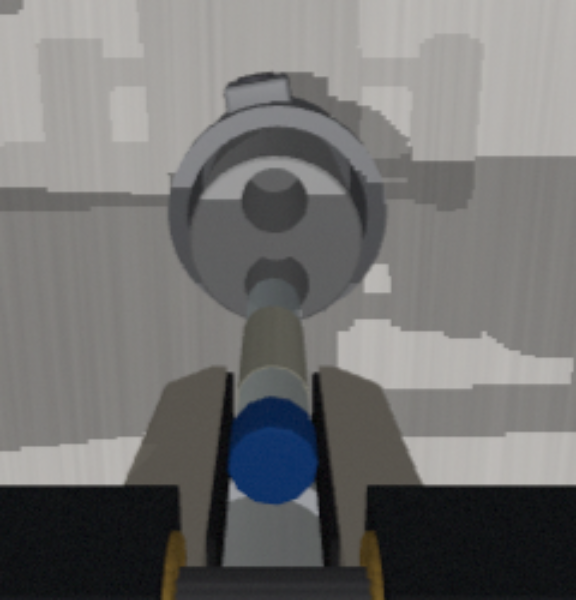

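The tube's foot sits right over the near bore, so I lower it with force checks.

```bash
python3 -m inch '[[[0,0,1,0,0,0,1],[0,0,1,0,0,0,1],[0,0,1,0,0,0,1],[0,0,0,0,0,0,1],[0,0,0,0,0,0,1]]]'
python3 -m inch '[[[0,0,1,0,0,0,1],[0,0,1,0,0,0,1],[0,0,1,0,0,0,1],[0,0,0,0,0,0,1],[0,0,0,0,0,0,1]]]'
python3 -m inch '[[[0,0,1,0,0,0,1],[0,0,0.3,0,0,0,1],[0,0,0,0,0,0,1],[0,0,0,0,0,0,1]]]'
```

```text
t: 14.65
tool_pos: [0.4469, 0.064, 0.156]
orientation: [-2.219, -2.222, 0.002]
force: [1.0, -0.3, 0.3]
opening: 0.0177
t: 15.15
tool_pos: [0.447, 0.064, 0.1261]
orientation: [-2.22, -2.222, 0.001]
force: [0.4, -0.3, -0.6]
opening: 0.0179
t: 15.55
tool_pos: [0.4473, 0.064, 0.1136]
orientation: [-2.22, -2.223, 0.0]
force: [0.2, 0.3, -0.4]
opening: 0.0173
```

```bash
python3 -m inch '[[[0,0,0.2,0,0,0,1],[0,0,0,0,0,0,1],[0,0,0,0,0,0,0.5],[0,0,0,0,0,0,0.1],[0,0,0,0,0,0,0]]]'
python3 -m inch '[[[0,0,0,0,0,0,0],[0,0,-3,0,0,0,0],[0,0,-4,0,0,0,0],[0,0,-3,0,0,0,0],[0,0,0,0,0,0,0]]]'
python3 -m inch '[[[0,0,0,0,0,0,0],[0,0,0,0,0,0,0]]]'
python3 - <<'E'
from h import *
state();c=snap('wrist')
hsv=cv2.cvtColor(c['image'],cv2.COLOR_BGR2HSV)
m=cv2.inRange(hsv,(100,120,40),(130,255,255))
n,l,st,ce=cv2.connectedComponentsWithStats(m)
for i in range(1,n):
    if st[i,4]>50:print('blue',ce[i].round(1),st[i],plane(c,*ce[i],.134).round(4))
d=snap('side');u,v=proj(d,[.448,.0785,.1]).astype(int)
p=cv2.resize(d['image'][v-60:v+60,u-60:u+60],(400,400),interpolation=cv2.INTER_CUBIC)
cv2.imwrite('pics/w10.png',np.hstack([cv2.resize(c['image'],(400,400)),p]))
print(tool(np.array([.6497,-.0997,.1])-robot.read_state()['tool_pos']))
E
```

```text
t: 16.05
tool_pos: [0.4475, 0.064, 0.1118]
orientation: [2.22, 2.223, 0.0]
force: [-0.6, 0.2, -0.4]
opening: 0.0346
t: 16.55
tool_pos: [0.4501, 0.0641, 0.2169]
orientation: [2.216, 2.219, 0.01]
force: [0.9, -0.6, 0.5]
opening: 0.0465
t: 16.75
tool_pos: [0.4466, 0.0639, 0.2102]
orientation: [-2.219, -2.222, 0.002]
force: [-0.0, -0.6, -0.7]
opening: 0.0464
t 16.75 tcp [0.4466 0.0639 0.2102] open 0.0464 F [-0.  -0.6 -0.7] x [-0.001  1.    -0.   ] y [ 1.     0.001 -0.002] z [-0.002 -0.    -1.   ]
blue [274.7 220.3] [264 208  23  26 475] [0.4469 0.0658 0.134 ]
[-16.39  20.34  10.94]
```

View pics/w10.png

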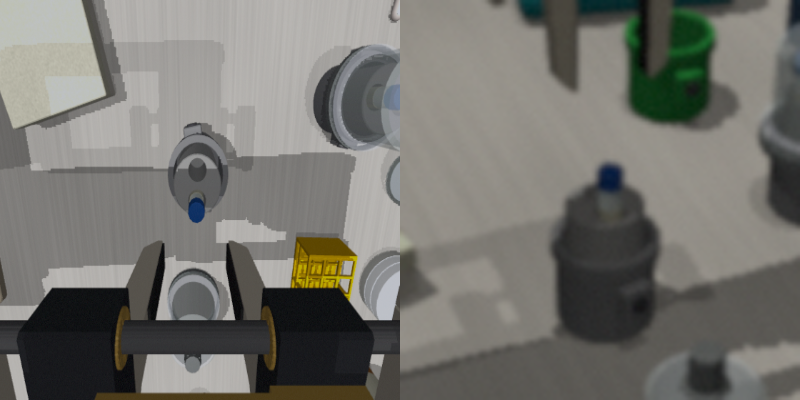

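Tube A is in the near bore, standing about as far out as it should. Now tube B.

```bash
python3 -m inch '[[[-2.73,3.38,0,0,0,0,0],[-2.73,3.38,0,0,0,0,0],[-2.73,3.38,0,0,0,0,0],[-2.73,3.38,0,0,0,0,0],[-2.73,3.38,0,0,0,0,0]]]'
python3 -m inch '[[[-2.73,3.38,0,0,0,0,0],[0,0,0,0,0,0,0],[0,0,4,0,0,0,0],[0,0,4,0,0,0,0],[0,0,0,0,0,0,0]]]'
python3 -m inch '[[[0,0,3,0,0,0,0],[0,0,0,0,0,0,0],[0,0,0,0,0,0,0],[0,0,0,0,0,0,0]]]'
cat >> h.py <<'E'
def blue(c,z):
    m=cv2.inRange(cv2.cvtColor(c['image'],cv2.COLOR_BGR2HSV),(100,120,40),(130,255,255))
    n,l,st,ce=cv2.connectedComponentsWithStats(m)
    for i in range(1,n):
        if st[i,4]>50:print('blue',ce[i].round(1),st[i],plane(c,*ce[i],z).round(4))
E
python3 - <<'E'
from h import *
state();c=snap('wrist','w11');blue(c,.096)
E
```

```text
t: 17.35
tool_pos: [0.617, -0.0735, 0.2099]
orientation: [-2.219, -2.221, 0.002]
force: [0.7, 0.5, 0.8]
opening: 0.046
t: 17.85
tool_pos: [0.6449, -0.0982, 0.1231]
orientation: [-2.212, -2.214, 0.011]
force: [-1.3, 0.5, -1.6]
opening: 0.0464
t: 18.25
tool_pos: [0.6515, -0.0997, 0.1043]
orientation: [2.218, 2.221, 0.002]
force: [-0.0, -1.0, 0.3]
opening: 0.0465
t 18.25 tcp [ 0.6515 -0.0997  0.1043] open 0.0465 F [-0.  -1.   0.3] x [-0.001  1.    -0.001] y [1.    0.001 0.003] z [ 0.003 -0.001 -1.   ]
blue [271.3 265.6] [256 247  31  38 915] [ 0.6498 -0.1015  0.096 ]
blue [270.1 308.8] [260 296  21  26 439] [ 0.649  -0.1296  0.096 ]
blue [268.8 373.6] [260 372  18   5  69] [ 0.6482 -0.1768  0.096 ]
```

```bash
python3 -m inch '[[[-0.1,-0.1,2.6,0,0,0,0],[0,0,0,0,0,0,0],[0,0,0,0,0,0,0.4],[0,0,0,0,0,0,1],[0,0,0,0,0,0,1]]]' 12
python3 -m inch '[[[0,0,0,0,0,0,1],[0,0,0,0,0,0,1],[0,0,0,0,0,0,1]]]'
python3 -c "
from h import *
state();blue(snap('wrist'),.096)"
python3 -m inch '[[[0,0,-1,0,0,0,1],[0,0,-3,0,0,0,1],[0,0,-4,0,0,0,1],[0,0,-4,0,0,0,1],[0,0,-1.5,0,0,0,1]]]'
python3 -m inch '[[[0,0,0,0,0,0,1],[0,0,0,0,0,0,1],[0,0,0,0,0,0,1],[0,0,0,0,0,0,1]]]'
python3 -c "
from h import *
state();print(tool(np.array([.4475,.04,.205])-robot.read_state()['tool_pos']))"
```

```text
t: 18.8
tool_pos: [0.6503, -0.1008, 0.0773]
orientation: [2.219, 2.221, 0.002]
force: [0.4, 0.3, 0.2]
opening: 0.0273
t: 19.1
tool_pos: [0.65, -0.1008, 0.0766]
orientation: [2.219, 2.222, 0.001]
force: [0.2, -0.6, 4.0]
opening: 0.0173
t 19.1 tcp [ 0.65   -0.1008  0.0766] open 0.0173 F [ 0.2 -0.6  4. ] x [-0.001  1.    -0.   ] y [1.    0.001 0.001] z [ 0.001 -0.    -1.   ]
blue [273.1 289.6] [ 255  268   37   44 1321] [ 0.6492 -0.1015  0.096 ]
blue [272.4 328.4] [261 319  23  18 336] [ 0.6489 -0.1236  0.096 ]
blue [270.7 394.3] [260 380  23  29 563] [ 0.648  -0.1657  0.096 ]
t: 19.65
tool_pos: [0.6512, -0.101, 0.2166]
orientation: [2.216, 2.219, 0.006]
force: [0.9, -0.8, 0.6]
opening: 0.017
t: 20.05
tool_pos: [0.6481, -0.1003, 0.2079]
orientation: [-2.218, -2.22, 0.003]
force: [0.6, -0.2, 0.1]
opening: 0.0172
t 20.05 tcp [ 0.6481 -0.1003  0.2079] open 0.0172 F [ 0.6 -0.2  0.1] x [-0.001  1.     0.001] y [ 1.     0.001 -0.004] z [-0.004  0.001 -1.   ]
[ 14.06 -20.04   0.38]
```

```bash
python3 -m inch '[[[0,0,-2.5,0,0,0,1],[2.43,-3.34,0,0,0,0,1],[2.43,-3.34,0,0,0,0,1],[2.43,-3.34,0,0,0,0,1],[2.43,-3.34,0,0,0,0,1]]]'
python3 -m inch '[[[2.43,-3.34,0,0,0,0,1],[2.43,-3.34,0,0,0,0,1],[0,0,0,0,0,0,1],[0,0,0,0,0,0,1],[0,0,0,0,0,0,1]]]'
python3 - <<'E'
from h import *
state();c=snap('wrist');bores(c,.102,[.4475,.09,.102],r=26);blue(c,.144)
i=c['image'].copy()
cv2.polylines(i,[np.array([proj(c,[.4478+.0105*np.cos(a),.0922+.0105*np.sin(a),.102]) for a in np.linspace(0,6.28,24)]).round().astype(int)],True,(0,0,255),1)
cv2.imwrite('pics/w12.png',cv2.resize(i[90:330,150:400],None,fx=2.4,fy=2.4,interpolation=cv2.INTER_NEAREST))
E
```

```text
t: 20.55
tool_pos: [0.5137, -0.0027, 0.234]
orientation: [-2.219, -2.221, 0.002]
force: [0.7, 0.2, -0.1]
opening: 0.0175
t: 21.05
tool_pos: [0.4491, 0.0446, 0.2353]
orientation: [-2.22, -2.222, 0.001]
force: [0.5, -0.2, 0.2]
opening: 0.0173
t 21.05 tcp [0.4491 0.0446 0.2353] open 0.0173 F [ 0.5 -0.2  0.2] x [-0.001  1.    -0.   ] y [ 1.     0.001 -0.   ] z [-0. -0. -1.]
circle 273.1 150.6 r px 11.975 [0.4483 0.0911 0.102 ]
blue [271.4 188. ] [261 176  22  24 404] [0.447  0.0678 0.144 ]
blue [273.2 289.6] [ 255  268   37   44 1329] [ 0.4485 -0.0213  0.144 ]
```

View pics/w12.png

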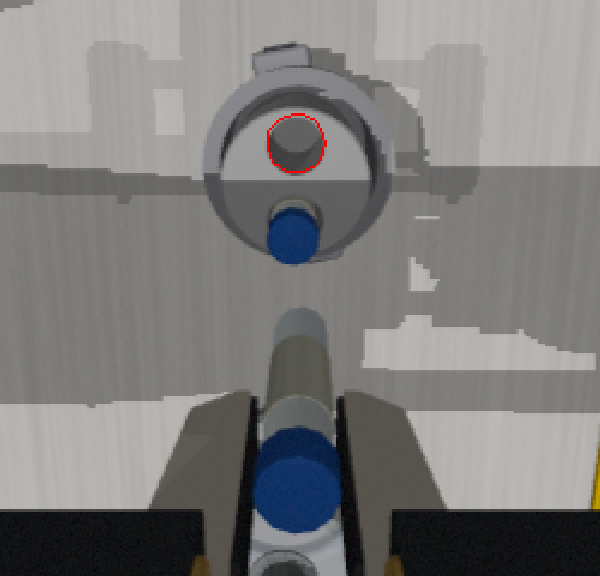

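The free bore lies on the projected circle. I align and lower.

```bash
python3 -m inch '[[[4.75,-0.12,0,0,0,0,1],[0,0,0,0,0,0,1],[0,0,2.5,0,0,0,1],[0,0,2.2,0,0,0,1],[0,0,0,0,0,0,1]]]'
python3 -m inch '[[[0,0,0,0,0,0,1],[0,0,0,0,0,0,1]]]'
python3 -c "
from h import *
state()"
python3 -m inch '[[[0,0,1,0,0,0,1],[0,0,1,0,0,0,1],[0,0,1,0,0,0,1],[0,0,0,0,0,0,1],[0,0,0,0,0,0,1]]]'
python3 -c "
from h import *
state()"
```

```text
t: 21.6
tool_pos: [0.4459, 0.0916, 0.1851]
orientation: [-2.218, -2.219, 0.008]
force: [-0.8, -0.4, 0.1]
opening: 0.0173
t: 21.8
tool_pos: [0.4485, 0.0921, 0.19]
orientation: [2.22, 2.221, 0.002]
force: [-0.4, -0.1, -0.4]
opening: 0.0176
t 21.8 tcp [0.4485 0.0921 0.19  ] open 0.0176 F [-0.4 -0.1 -0.4] x [-0.  1.  0.] y [1.    0.    0.002] z [ 0.002  0.    -1.   ]
t: 22.3
tool_pos: [0.4471, 0.0924, 0.1581]
orientation: [-2.22, -2.222, 0.001]
force: [-0.2, -1.1, -0.1]
opening: 0.0173
t 22.3 tcp [0.4471 0.0924 0.1581] open 0.0173 F [-0.2 -1.1 -0.1] x [-0.001  1.    -0.   ] y [ 1.     0.001 -0.001] z [-0.001 -0.    -1.   ]
```

```bash
python3 -m inch '[[[0,0,1,0,0,0,1],[0,0,1,0,0,0,1],[0,0,1,0,0,0,1],[0,0,1,0,0,0,1],[0,0,0,0,0,0,1]]]'
python3 -m inch '[[[0,0,0.5,0,0,0,1],[0,0,0,0,0,0,1],[0,0,0,0,0,0,1]]]'
```

```text
t: 22.8
tool_pos: [0.4461, 0.0923, 0.1164]
orientation: [-2.219, -2.221, 0.004]
force: [-0.2, 0.6, -0.6]
opening: 0.0178
t: 23.1
tool_pos: [0.4477, 0.0925, 0.1139]
orientation: [2.22, 2.223, 0.0]
force: [0.6, -0.1, 0.3]
opening: 0.0176
```

```bash
python3 -m inch '[[[0,0,0.15,0,0,0,1],[0,0,0,0,0,0,1],[0,0,0,0,0,0,0.5],[0,0,0,0,0,0,0.1],[0,0,0,0,0,0,0]]]'
python3 -m inch '[[[0,0,0,0,0,0,0],[0,0,-3,0,0,0,0],[0,0,-4,0,0,0,0],[0,0,-4,0,0,0,0],[0,0,0,0,0,0,0]]]'
python3 -m inch '[[[-4,0,0,0,0,0,0],[0,0,0,0,0,0,0],[0,0,0,0,0,0,0]]]'
python3 - <<'E'
from h import *
state();c=snap('wrist');blue(c,.144)
for n in('wrist','side'):
    pass
d=snap('side');u,v=proj(d,[.448,.0785,.1]).astype(int)
p=cv2.resize(d['image'][v-60:v+60,u-60:u+60],(400,400),interpolation=cv2.INTER_CUBIC)
w=cv2.resize(c['image'],(400,400))
cv2.imwrite('pics/w13.png',np.hstack([w,p]))
E
```

```text
t: 23.6
tool_pos: [0.4476, 0.0925, 0.1122]
orientation: [2.22, 2.223, 0.0]
force: [0.7, -0.1, -0.2]
opening: 0.0347
t: 24.1
tool_pos: [0.4508, 0.0928, 0.2287]
orientation: [2.216, 2.218, 0.012]
force: [0.4, 0.9, 0.0]
opening: 0.0467
t: 24.4
tool_pos: [0.4474, 0.052, 0.2216]
orientation: [-2.222, -2.22, 0.0]
force: [0.2, 0.3, -0.6]
opening: 0.0462
t 24.4 tcp [0.4474 0.052  0.2216] open 0.0462 F [ 0.2  0.3 -0.6] x [0.001 1.    0.   ] y [ 1.    -0.001 -0.001] z [-0.001  0.    -1.   ]
blue [275.3 167.4] [264 155  24  25 460] [0.4482 0.0937 0.144 ]
blue [273.5 201.4] [263 189  22  25 441] [0.447  0.0683 0.144 ]
```

View pics/w13.png

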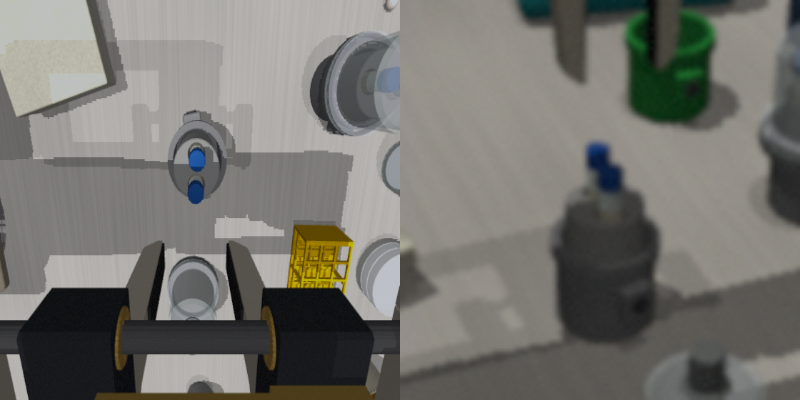

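Both tubes stand seated. Next, the cap's knob.

```bash
python3 -m inch '[[[-4.2,-0.2,0,0,0,0,0],[-4.2,-0.2,0,0,0,0,0],[-4.2,-0.2,0,0,0,0,0],[-4.2,-0.2,0,0,0,0,0],[0,0,0,0,0,0,0]]]'
python3 -m inch '[[[0,0,0,0,0,0,0],[0,0,0,0,0,0,0],[0,0,0,0,0,0,0]]]'
python3 - <<'E'
from h import *
state();c=snap('wrist','w14')
print(proj(c,[.437,-.109,.115]))
circ(c,[.437,-.109],.115,.011,tol=.005)
E
```

```text
t: 25.0
tool_pos: [0.4394, -0.1188, 0.2218]
orientation: [2.224, 2.218, -0.002]
force: [-0.2, -0.3, -1.0]
opening: 0.0467
t: 25.3
tool_pos: [0.44, -0.1141, 0.222]
orientation: [-2.218, -2.225, -0.0]
force: [-0.0, 0.7, -0.8]
opening: 0.0467
t 25.3 tcp [ 0.44   -0.1141  0.222 ] open 0.0467 F [-0.   0.7 -0.8] x [-0.003  1.     0.   ] y [ 1.     0.003 -0.   ] z [-0.  0. -1.]
[270.45569654 204.63701581]
circ [ 0.442  -0.1034] r 0.0129 n 47 res 0.0004
```

View pics/w14.png

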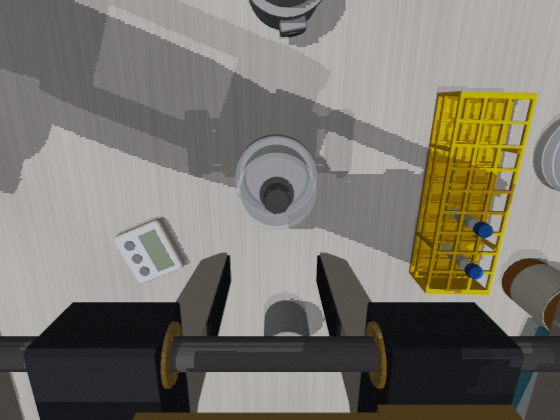

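The cap's knob is at about (277,201). I measure its top disc.

Run:
```python
from h import *
c=snap('wrist');g=cv2.cvtColor(c['image'],cv2.COLOR_BGR2GRAY)
for lo,hi in((0,50),(0,60),(0,75)):
    m=cv2.inRange(g[165:225,250:305],lo,hi);n,l,st,ce=cv2.connectedComponentsWithStats(m)
    for i in range(1,n):
        if st[i,4]>60:print(hi,ce[i]+[250,165],st[i]+[250,165,0,0,0])
print(g[175:222:2,277]);print(g[203,255:300:2])
for u,v in((277,201),(276.5,203)):print(plane(c,u,v,.115))
circ(c,plane(c,277,201,.115),.115,.011,tol=.0035)
```

```text
50 [275.05298013 188.09271523] [263 183  26  15 151]
60 [275.0942029  191.71014493] [262 182  29  30 276]
75 [276.17697228 194.23880597] [260 177  33  37 938]
[148  67  65  63  43  37  45  48  66  64  64  64  63  62  61  62  61  60
  61 106 151 145 146 144]
[137 126 125 116  63  54  63  61  62  62  63  61  63  63  62  62  64  56
 106 130 133 142 141]
[ 0.44248143 -0.10595623  0.115     ]
[ 0.44207661 -0.10769074  0.115     ]
circ [ 0.4422 -0.1035] r 0.0129 n 62 res 0.00042
```

```bash
python3 -m inch '[[[0.87,0.23,0,0,0,0,0],[0,0,4,0,0,0,0],[0,0,4,0,0,0,0],[0,0,0,0,0,0,0],[0,0,0,0,0,0,0]]]' 20
python3 -m inch '[[[0,0,0,0,0,0,0],[0,0,0,0,0,0,0]]]'
python3 - <<'E'
from h import *
state();c=snap('wrist');a=[.4423,-.1054]
circ(c,a,.115,.011,tol=.0035)
i=c['image'].copy()
cv2.polylines(i,[np.array([proj(c,[a[0]+.011*np.cos(t),a[1]+.011*np.sin(t),.115]) for t in np.linspace(0,6.28,30)]).round().astype(int)],True,(0,0,255),1)
u,v=proj(c,[*a,.115]).astype(int);print(u,v)
cv2.imwrite('pics/w15.png',cv2.resize(i[v-50:v+50,u-50:u+50],None,fx=5,fy=5,interpolation=cv2.INTER_NEAREST))
E
```

```text
t: 25.9
tool_pos: [0.4417, -0.1061, 0.1424]
orientation: [-2.218, -2.222, 0.001]
force: [0.1, 0.4, 1.2]
opening: 0.0466
t: 26.1
tool_pos: [0.4436, -0.1073, 0.1447]
orientation: [2.218, 2.22, 0.003]
force: [0.3, -0.5, 0.5]
opening: 0.0465
t 26.1 tcp [ 0.4436 -0.1073  0.1447] open 0.0465 F [ 0.3 -0.5  0.5] x [-0.001  1.    -0.001] y [1.    0.001 0.004] z [ 0.004 -0.001 -1.   ]
circ [ 0.4422 -0.1061] r 0.0105 n 62 res 0.0003
271 244
```

The picture limit is reached, so I go on with numbers only. The knob fit is good: r = 10.5 mm at (0.442,-0.106).

```bash
python3 -m inch '[[[0.05,-0.05,2.5,0,0,0,0],[0,0,2.3,0,0,0,0],[0,0,0,0,0,0,0],[0,0,0,0,0,0,0],[0,0,0,0,0,0,0]]]' 30
python3 -c "
from h import *
state();c=snap('wrist');circ(c,[.4422,-.1061],.115,.011,tol=.0035)"
```

```text
t: 26.65
tool_pos: [0.4427, -0.1068, 0.096]
orientation: [2.219, 2.221, 0.002]
force: [0.6, 0.5, 0.7]
opening: 0.0466
t 26.65 tcp [ 0.4427 -0.1068  0.096 ] open 0.0466 F [0.6 0.5 0.7] x [-0.001  1.    -0.001] y [1.    0.001 0.002] z [ 0.002 -0.001 -1.   ]
circ [ 0.4422 -0.1058] r 0.0104 n 64 res 0.00027
```

```bash
python3 -m inch '[[[0.1,0,0.4,0,0,0,0],[0,0,0,0,0,0,0],[0,0,0,0,0,0,0.3],[0,0,0,0,0,0,0.5],[0,0,0,0,0,0,1]]]' 30
python3 -m inch '[[[0,0,0,0,0,0,1],[0,0,0,0,0,0,1],[0,0,0,0,0,0,1],[0,0,0,0,0,0,1]]]'
python3 -c "
from h import *
state();c=snap('wrist');circ(c,[.4425,-.1058],.115,.011,tol=.0035)"
python3 -m inch '[[[0,0,-0.5,0,0,0,1],[0,0,-1.5,0,0,0,1],[0,0,0,0,0,0,1],[0,0,0,0,0,0,1]]]'
python3 -c "
from h import *
state();c=snap('wrist');z=robot.read_state()['tool_pos'][2];circ(c,[.4425,-.1058],.115+.02,.011,tol=.0035)"
```

```text
t: 27.2
tool_pos: [0.4416, -0.1053, 0.0902]
orientation: [2.22, 2.223, 0.0]
force: [-0.2, -0.0, 0.1]
opening: 0.0272
t: 27.6
tool_pos: [0.4415, -0.1053, 0.0901]
orientation: [-2.22, -2.223, 0.0]
force: [-0.3, 0.0, -0.0]
opening: 0.0216
t 27.6 tcp [ 0.4415 -0.1053  0.0901] open 0.0216 F [-0.3  0.  -0. ] x [-0.001  1.     0.   ] y [ 1.     0.001 -0.   ] z [-0.  0. -1.]
circ [ 0.4424 -0.1055] r 0.0115 n 47 res 0.00059
t: 28.05
tool_pos: [0.4419, -0.1055, 0.1104]
orientation: [2.219, 2.222, 0.001]
force: [0.1, 0.6, -0.7]
opening: 0.0212
t 28.05 tcp [ 0.4419 -0.1055  0.1104] open 0.0212 F [ 0.1  0.6 -0.7] x [-0.001  1.    -0.   ] y [1.    0.001 0.001] z [ 0.001 -0.    -1.   ]
circ [ 0.4426 -0.1049] r 0.012 n 44 res 0.00044
```

```bash
python3 -m inch '[[[0,0,-4,0,0,0,1],[0,0,-4,0,0,0,1],[0,0,-4,0,0,0,1],[0,0,-3.5,0,0,0,1],[0,0,0,0,0,0,1]]]'
python3 -m inch '[[[3.5,0,0,0,0,0,1],[3.5,0.3,0,0,0,0,1],[0,0,0,0,0,0,1],[0,0,0,0,0,0,1],[0,0,0,0,0,0,1]]]'
python3 - <<'E'
from h import *
state();c=snap('wrist','w16');print(proj(c,[.449,.079,.072]))
for y in(.079,.0775,.081):
  circ(c,[.449,y],.072,.032,tol=.004);circ(c,[.449,y],.072,.039,tol=.004)
blue(c,.144)
d=snap('top','t16');print(proj(d,[.449,.079,.072]));circ(d,[.449,.079],.072,.039,tol=.004);circ(d,[.449,.079],.072,.032,tol=.004);blue(d,.142)
E
```

```text
t: 28.6
tool_pos: [0.4438, -0.1062, 0.2704]
orientation: [2.215, 2.217, 0.006]
force: [0.3, -0.3, -1.3]
opening: 0.0214
t: 29.1
tool_pos: [0.4441, -0.0359, 0.2641]
orientation: [-2.22, -2.222, 0.002]
force: [-0.2, -0.3, -2.5]
opening: 0.021
t 29.1 tcp [ 0.4441 -0.0359  0.2641] open 0.021 F [-0.2 -0.3 -2.5] x [-0.001  1.    -0.   ] y [ 1.     0.001 -0.001] z [-0.001 -0.    -1.   ]
[279.27234501  72.25982421]
circ [0.4485 0.0794] r 0.0297 n 59 res 0.00014
circ [0.4483 0.0795] r 0.0382 n 48 res 0.00052
circ [0.4485 0.0797] r 0.0298 n 59 res 0.00023
circ [0.4483 0.0794] r 0.0383 n 48 res 0.00049
circ [0.4485 0.0796] r 0.0298 n 59 res 0.00019
circ [0.4482 0.0795] r 0.0382 n 49 res 0.00053
blue [279.7  48.5] [269  36  22  26 445] [0.4481 0.0898 0.144 ]
blue [277.8  84.5] [268  73  21  24 384] [0.4468 0.064  0.144 ]
blue [446.3 278.4] [439 272  15  14 154] [ 0.6061 -0.1065  0.144 ]
blue [439.6 311.8] [433 305  14  14 146] [ 0.6052 -0.1429  0.144 ]
[258.77533672 207.56771539]
circ [0.4445 0.0784] r 0.0387 n 18 res 0.00041
circ [0.4482 0.0776] r 0.0321 n 40 res 0.00054
blue [453.3  64.6] [ 42
[... 286 characters left out ...]
155] [ 0.7671 -0.6365  0.142 ]
blue [526.1  83.5] [522  75  10  18 114] [ 0.7466 -0.5788  0.142 ]
blue [516.2  86.9] [512  83   9   9  54] [ 0.7378 -0.554   0.142 ]
blue [554.4  91.6] [550  88   9   8  56] [ 0.726  -0.6472  0.142 ]
blue [533.7 129.8] [521 126  27   9 146] [ 0.6292 -0.5899  0.142 ]
blue [497.3 131.6] [484 128  27   8 140] [ 0.6247 -0.5007  0.142 ]
blue [525.6 139.1] [513 135  26   9 151] [ 0.606  -0.5685  0.142 ]
blue [553.8 137.7] [549 134  11   8  59] [ 0.6096 -0.6375  0.142 ]
blue [493.7 140.6] [486 137  17   8  94] [ 0.6024 -0.4909  0.142 ]
blue [550.1 147.1] [541 143  19   9 105] [ 0.5863 -0.6267  0.142 ]
blue [517.5 148.5] [504 145  27   8 145] [ 0.5827 -0.5474  0.142 ]
```

```bash
python3 -m inch '[[[3.82,0.14,0,0,0,0,1],[3.82,0.14,0,0,0,0,1],[3.82,0.14,0,0,0,0,1],[0,0,0,0,0,0,1],[0,0,0,0,0,0,1]]]'
python3 -m inch '[[[0,0,0,0,0,0,1],[0,0,0,0,0,0,1],[0,0,0,0,0,0,1]]]'
python3 - <<'E'
from h import *
a=[]
for k in range(4):
    a.append(np.array(robot.read_state()['tool_pos']));robot.read_camera('side')
print(np.mean(a,0),np.ptp(a,0));state()
c=snap('wrist');circ(c,[.4484,.0790],.115+robot.read_state()['tool_pos'][2]-.09,.011,tol=.0035)
E
```

```text
t: 29.7
tool_pos: [0.4486, 0.0792, 0.2649]
orientation: [2.219, 2.224, -0.001]
force: [0.2, -0.6, -0.4]
opening: 0.0214
t: 30.0
tool_pos: [0.4486, 0.0782, 0.2651]
orientation: [2.222, 2.221, -0.0]
force: [-0.2, -0.4, -1.6]
opening: 0.0216
[0.44862107 0.07848699 0.26513966] [4.86944695e-05 4.87594652e-04 4.50730703e-05]
t 30.2 tcp [0.4486 0.0789 0.2651] open 0.0213 F [ 0.3 -0.5 -1.2] x [-0.  1. -0.] y [1. 0. 0.] z [ 0. -0. -1.]
circ [0.448  0.0813] r 0.013 n 53 res 0.00042
```

```bash
python3 -m inch '[[[0,0,2,0,0,0,1],[0,0,2,0,0,0,1],[0,0,2,0,0,0,1],[0,0,0,0,0,0,1],[0,0,0,0,0,0,1]]]'
python3 -m inch '[[[0,0,1,0,0,0,1],[0,0,1,0,0,0,1],[0,0,0.6,0,0,0,1],[0,0,0,0,0,0,1],[0,0,0,0,0,0,1]]]'
python3 -c "
from h import *
state()"
python3 -m inch '[[[0,0,0.5,0,0,0,1],[0,0,0.5,0,0,0,1],[0,0,0,0,0,0,1],[0,0,0,0,0,0,1]]]'
python3 -c "
from h import *
state()"
```

```text
t: 30.75
tool_pos: [0.4484, 0.0792, 0.2054]
orientation: [-2.22, -2.222, 0.001]
force: [0.0, 0.6, -0.3]
opening: 0.0215
t: 31.25
tool_pos: [0.4484, 0.0792, 0.179]
orientation: [-2.22, -2.222, 0.0]
force: [0.1, -0.1, -0.5]
opening: 0.0215
t 31.25 tcp [0.4484 0.0792 0.179 ] open 0.0215 F [ 0.1 -0.1 -0.5] x [-0.001  1.    -0.   ] y [ 1.     0.001 -0.   ] z [-0. -0. -1.]
t: 31.65
tool_pos: [0.4484, 0.0792, 0.169]
orientation: [-2.22, -2.222, 0.001]
force: [-0.8, -0.8, -1.1]
opening: 0.0214
t 31.65 tcp [0.4484 0.0792 0.169 ] open 0.0214 F [-0.8 -0.8 -1.1] x [-0.001  1.    -0.   ] y [ 1.     0.001 -0.   ] z [-0. -0. -1.]
```

Mouth is now about 7 mm above the rim; 19 mm to go in small steps.

```bash
python3 -m inch '[[[0,0,0.4,0,0,0,1],[0,0,0.3,0,0,0,1],[0,0,0.3,0,0,0,1],[0,0,0,0,0,0,1],[0,0,0,0,0,0,1]]]'
python3 -m inch '[[[0,0,0.3,0,0,0,1],[0,0,0.3,0,0,0,1],[0,0,0,0,0,0,1],[0,0,0,0,0,0,1]]]'
python3 -m inch '[[[0,0,0.2,0,0,0,1],[0,0,0,0,0,0,1],[0,0,0,0,0,0,1]]]'
```

```text
t: 32.15
tool_pos: [0.4484, 0.0793, 0.159]
orientation: [-2.22, -2.223, 0.0]
force: [0.2, -0.3, -2.3]
opening: 0.0214
t: 32.55
tool_pos: [0.4484, 0.0793, 0.153]
orientation: [-2.22, -2.223, 0.0]
force: [0.2, -0.2, -1.3]
opening: 0.0217
t: 32.85
tool_pos: [0.4485, 0.0793, 0.1511]
orientation: [-2.22, -2.223, 0.0]
force: [0.2, -0.1, -1.3]
opening: 0.0216
```

The skirt is 11 mm below the rim with no side force. A last millimetre, then release and retreat.

```bash
python3 -m inch '[[[0,0,0.1,0,0,0,1],[0,0,0,0,0,0,1],[0,0,0,0,0,0,0.4],[0,0,0,0,0,0,0.2],[0,0,0,0,0,0,0]]]'
python3 -m inch '[[[0,0,0,0,0,0,0],[0,0,0,0,0,0,0],[0,0,-2,0,0,0,0],[0,0,-4,0,0,0,0],[0,0,-3,0,0,0,0]]]'
python3 -m inch '[[[-4,0,0,0,0,0,0],[-2,0,0,0,0,0,0],[0,0,0,0,0,0,0],[0,0,0,0,0,0,0]]]'
python3 - <<'E'
from h import *
state();c=snap('wrist')
for z in(.173,.175,.180):circ(c,[.4485,.079],z,.011,tol=.003)
d=snap('top')
circ(d,[.4485,.079],.175,.011,tol=.004)
g=cv2.cvtColor(d['image'],cv2.COLOR_BGR2GRAY)
def knob(cam,guess):  # dark knob blob, both views, for triangulation
    u,v=proj(cam,guess).astype(int);g=cv2.cvtColor(cam['image'],cv2.COLOR_BGR2GRAY)[v-14:v+15,u-14:u+15]
    m=cv2.inRange(g,0,75);n,l,st,ce=cv2.connectedComponentsWithStats(m);i=l[14,14] or 1+st[1:,4].argmax()
    return ce[i]+[u-14,v-14],st[i]
s=snap('side');P=[]
for cam in(d,s):
    p,st=knob(cam,[.4485,.079,.163]);print(p.round(1),st,proj(cam,[.4485,.079,.161]).round(1));P.append((cam['o'],ray(cam,*p)))
A=np.sum([np.eye(3)-np.outer(r,r) for o,r in P],0);b=np.sum([(np.eye(3)-np.outer(r,r))@o for o,r in P],0)
print('knob centre',np.linalg.solve(A,b).round(4),'expect z .161')
E
```

```text
t: 33.35
tool_pos: [0.4487, 0.0793, 0.1503]
orientation: [2.22, 2.223, 0.0]
force: [-0.6, 1.2, 0.7]
opening: 0.0394
t: 33.85
tool_pos: [0.4485, 0.0793, 0.2418]
orientation: [2.22, 2.223, 0.0]
force: [0.8, 0.7, -0.3]
opening: 0.0467
t: 34.25
tool_pos: [0.4486, 0.0193, 0.2401]
orientation: [-2.221, -2.221, -0.0]
force: [-0.9, -0.2, 0.0]
opening: 0.0465
t 34.25 tcp [0.4486 0.0193 0.2401] open 0.0465 F [-0.9 -0.2  0. ] x [0. 1. 0.] y [ 1. -0. -0.] z [-0.  0. -1.]
circ [0.4484 0.0766] r 0.011 n 59 res 0.00042
circ [0.4484 0.0768] r 0.0108 n 58 res 0.00042
circ [0.4482 0.0774] r 0.0107 n 57 res 0.00041Traceback (most recent call last):
  File "<stdin>", line 5, in <module>
  File "h.py", line 47, in circ
    A=np.c_[2*P[keep],np.ones(keep.sum())];s=np.linalg.lstsq(A,(P[keep]**2).sum(1),rcond=None)[0]
                                                               ~~~~~~~~~~~~~~~~^^^
    return umr_sum(a, axis, dtype, out, keepdims, initial, where)
numpy.exceptions.AxisError: axis 1 is out of bounds for array of dimension 1
```

The wrist view shows the knob at (0.448,0.077) with r = 10.8 mm. I move clear and check its height with the fixed cameras.

```bash
python3 -m inch '[[[-4.5,0,0,0,0,0,0],[-4.5,0,0,0,0,0,0],[-4.5,0,0,0,0,0,0],[-4.5,0,0,0,0,0,0],[0,0,0,0,0,0,0]]]'
python3 - <<'E'
from h import *
state()
d,s=snap('top','t17'),snap('side','s17')
for name,X in(('ours',[.4484,.078,.161]),('loaded',[.648,.141,.161])):
    P=[]
    for cam in(d,s):
        u,v=proj(cam,X).astype(int);r=14
        g=cv2.cvtColor(cam['image'],cv2.COLOR_BGR2GRAY)[v-r:v+r+1,u-r:u+r+1]
        t,m=cv2.threshold(g,0,255,cv2.THRESH_BINARY_INV|cv2.THRESH_OTSU);n,l,st,ce=cv2.connectedComponentsWithStats(m)
        i=1+np.argmin(np.linalg.norm(ce[1:]-r,axis=1)+50*(st[1:,4]<25));p=ce[i]+[u-r,v-r]
        print(name,t,p.round(1),st[i].tolist(),(u,v));P.append((cam['o'],ray(cam,*p)))
    A=np.sum([np.eye(3)-np.outer(q,q) for o,q in P],0);b=np.sum([(np.eye(3)-np.outer(q,q))@o for o,q in P],0)
    print(name,'knob centre',np.linalg.solve(A,b).round(4))
E
```

```text
t: 34.85
tool_pos: [0.4484, -0.1643, 0.2398]
orientation: [2.224, 2.218, -0.002]
force: [0.4, 0.2, 0.4]
opening: 0.0466
t 34.85 tcp [ 0.4484 -0.1643  0.2398] open 0.0466 F [0.4 0.2 0.4] x [ 0.003  1.    -0.001] y [ 1.    -0.003 -0.001] z [-0.001 -0.001 -1.   ]
ours 106.0 [256.3 203.5] [0, 5, 29, 24, 364] (np.int64(257), np.int64(202))
ours 93.0 [268.5 153.7] [9, 0, 20, 25, 402] (np.int64(263), np.int64(156))
ours knob centre [0.453  0.079  0.1649]
loaded 83.0 [230.4 119.9] [7, 8, 12, 11, 60] (np.int64(231), np.int64(119))
loaded 45.0 [332.5 133. ] [0, 12, 29, 17, 290] (np.int64(329), np.int64(126))
loaded knob centre [0.6568 0.1454 0.1391]
```

The Otsu blobs merged with shadows, so I read the side patch directly along the knob's column.

Run:
```python
from h import *
s=snap('side');g=cv2.cvtColor(s['image'],cv2.COLOR_BGR2GRAY)
for z in(.175,.147,.170,.072,.06):print(z,proj(s,[.4484,.078,z]).round(1))
u,v=proj(s,[.4484,.078,.161]).astype(int)
print(u-12,v-20);print('\n'.join(' '.join(f'{x:3d}' for x in r) for r in g[v-20:v+22:1,u-12:u+14]))
```

```text
0.175 [263.4 151. ]
0.147 [263.5 161.6]
0.17 [263.4 152.9]
0.072 [263.6 188.4]
0.06 [263.6 192.4]
251 136
149 149 149 149 149 148 141 119  92  64  41  24  11  12  18  26  28  29  28  29  25  20  27  25  24  23
150 151 150 149 150 150 148 138 116  89  56  34  15  15  18  25  31  31  32  33  32  29  33  32  31  28
153 152 150 149 149 150 149 149 137 108  70  45  27  18  15  21  29  32  41  46  42  34  33  32  32  34
153 151 151 150 150 150 151 150 144 118  81  55  44  29  18  19  22  34  41  47  42  35  33  31  36  35
154 153 151 150 150 149 150 151 146 123  84  57  51  38  23  17  19  25  33  37  35  34  34  35  42  44
153 154 152 153 151 150 151 150 146 125  84  57  53  46  31  20  16  20  27  30  34  34  34  35  43  44
153 152 152 152 151 151 151 151 146 124  83  56  52  53  44  31  18  17  20  28  32  34  33  35  38  40
153 154 153 153 152 150 151 150 146 124  85  60  57  59  53  45  30  18  17  22  29  31  34  31  32  33
152 153 155 153 153 151 151 150 146 126  90  65  61  60  58  54  42  25  19  15  22  25  28  30  28  30
152 152 154 153 154 153 151 151 147 130  97  71  60  59  6
[... 2673 characters left out ...]
 117 113 111 108 102 100  98  96  97  94  94 101 112 119 117 115 110 107 102
 94  96  98 100 103 106 108 107 105 105 103  95  91  89  86  85  82  81  88  99 106 108 107 105 102 100
 94  95  98  98  97  97  93  92  93  95  92  83  75  74  70  68  66  67  70  82  92  96 101 101 101 100
 94  97  95  94  90  87  84  82  84  88  85  78  68  63  61  60  58  61  66  74  79  84  91  97  99 100
 94  96  93  87  84  81  78  77  81  84  84  82  78  71  68  66  64  66  68  72  74  75  81  87  94  99
 94  93  88  84  81  78  77  78  78  83  84  84  85  83  79  77  74  74  74  71  72  72  74  78  88  96
 94  89  83  80  79  78  79  77  80  82  83  85  88  89  86  83  79  78  74  72  73  73  71  74  81  91
```

The side view puts the knob's top disc at row ~151–152 (expected 151.0 for a fully seated cap) and column 264 (expected 263.4). The cap is therefore fully down and centred, and I hand in.

```bash
python3 -c "
from h import *
state();robot.close_job()"
```

```text
t 35.0 tcp [ 0.4489 -0.1598  0.2398] open 0.0464 F [ 0.4  0.5 -0.8] x [-0.001  1.     0.001] y [ 1.     0.001 -0.001] z [-0.001  0.001 -1.   ]
the job is handed in; nothing more can be done
```

I handed the job in at 35.0 s. The two-bore adapter is in the bucket, both long tubes are in it (one per bore), and the domed cap is over the rim. I never sent the arm to the short tubes, the four-bore adapter or the loaded bucket.

**What the last checks showed**
- **Tubes:** Pictures after each insertion showed the tubes standing in separate bores. I released them at the expected seated heights, about 112 mm at the fingertips.
- **Cap:** I released it at its seated height, with no side force on the way down. In the side view its knob was within 1 px (about 2.6 mm) of where a fully seated cap puts it. In the wrist view it was about 2 mm from the bucket's measured centre.
- **Arm:** It had pulled back about 0.24 m from the bucket and was touching nothing.

**What failed or disagreed**
- **Knob height by triangulation:** The first try, from the top and side cameras, was unreliable because dark areas merged in the images. It gave z = 0.165 m where 0.161 m was expected, and the same method was plainly wrong on the loaded bucket. I replaced it with the side-view check above.
- **Pictures:** I viewed 16, over the planned 12, and a 17th was refused. The cap's grasp and placing were therefore checked by measurement only. I did not look again at the short tubes, the four-bore adapter or the loaded bucket at the end.

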